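# Stack the notched slats crosswise into a support crib

### The arm

A 7-joint arm with a two-finger parallel gripper is mounted at the origin on the work surface. World frame = base frame: x ahead of the robot, y to its left, z up, the work surface at z = 0. Lengths are in m, angles in rad, forces in N, time in s.
With the tool pointing down it reaches from about 0.4 to 0.9 m from the base axis. Payload 5.5 kg.
Tool frame: the origin (TCP) lies at the very end of the fingers, on their centre line; the grasp point (between the pads) lies 19 mm behind it; z points along the fingers, y is the line along which they close (so a half turn about z gives the same grasp; the last joint's range is limited). The gripper opens to 92 mm and grips with 3 to 60 N. Pads are 19 mm wide; open, the fingers measure 130 mm over their backs; the gripper's body (75 mm by 190 mm) begins 47 mm behind the grasp point.
Start: joints at [-1.001, 0.501, -0.427, 1.55, 0.221, 1.138, -0.21], TCP at [0.196, 0.62, 0.227] pointing down, gripper open.
Joint ranges: [-2.88, 2.88], [-0.31, 2.03], [-1.54, 1.56], [0.2, 2.42], [-1.41, 4.55], [0.19, 2.02], [-2.57, 2.57]. Speed limits (rad/s): [2.57, 2.57, 3.14, 3.14, 3.14, 3.14, 3.14].

### API

Orientations are given as a unit quaternion [w, x, y, z].
In Python, from cell import get_obs, snapshot, camera_params, sign_off, boxes_of, pinpoint gives the robot as it stands. The module is installed in compiled form; this text tells all that it offers.
- The arm moves only by the shell command python3 -m creep 'ROWS'. ROWS is JSON, a list of rows, each a list of 7 numbers: the shift along the tool's x, y, z each as a share of 0.025 m, from -1 to 1, then the turn, a rotation vector about the tool's x, y, z each as a share of 6 degrees, from -1 to 1, then the closure, from -1 (fully open) to 1 (shut). In form: [[tx, ty, tz, ax, ay, az, claw], ...]. A call has 1 to 10 rows; each row shifts and turns the commanded pose from where the row before left it, along the tool's axes as they then stand; what a row does not reach is not made up. A row lasts 1/12 s, in which the tool goes at most 41.7 mm and 7.16 degrees, less where a joint would pass 70% of its speed; a pose out of reach is approached as far as the arm can. A call with a number of a shift or a turn outside -1 to 1 is refused whole. A call with a gripper value outside its range is refused whole. The fingers move at their own pace and stop on an object; the grip force is fixed at half the most. Time passes only in rows, so rows that do not move let the fingers close. It gives the time, the measured TCP pose, the force, the opening and the grip force at its end, in the units of the state.
- get_obs(): the state, without advancing time (a new reading comes with each control period).
- snapshot(name): name is "scene" or "top"; returns the picture (384x512x3 uint8, blue, green, red); there is no depth.
- camera_params(name): a dict with "mtx" (3x3 intrinsics, pixels), "world_from_camera" (4x4, takes a point from camera to world coordinates). Camera axes: x right, y up, looking along -z (the intrinsics and any distortion apply to the point x, -y, -z); pixel columns grow to the right and rows downward; lengths in m; the calibration is good to about 2 mm. A picture is of the moment at which its call begins. camera_params takes no time and is no camera call.
- sign_off(): hands the job in; it is judged then, once.
Trained networks look in the newest picture that a camera, given by its name, has taken for a name from the list of things; names that differ only in an ending like _2 or _b are one class to them, and where a whole thing is asked for, a point or a joint stands for the part that bears it (a point fixed in the world has none). Each returns a list of dicts, best first, with "confidence" (0 to 1); they miss things now and then, are a little off and sometimes report something else, mostly with a low value. They report only what shows in the picture. A call takes as long as a camera call.
- boxes_of(camera, thing): "location" ([column, row] in pixels, amid what is visible of it).
- pinpoint(camera, thing): "location" ([column, row] in pixels: a listed point, or the origin of a listed thing).
The state is a dict: "t": time; "joint_pos": joint angles; "qd": joint speeds; "effort": joint torques, N m; "position": TCP position; "tcp_rot": TCP orientation; "force": force on the tool from outside, world axes, zero at the start; "moment": the same for the moment, N m; "opening": opening from 0.0 (shut) to 1.0 (fully open); "grip_force": force on a finger pad.
Only numpy, scipy, OpenCV 4.12 (cv2) and the standard library are available. Lean on these libraries where they do the work, as an engineer would, in place of code of your own. Each camera call takes 0.05 s, during which the arm holds its last target. There are 200 camera calls.

### The job

Lift the lid of the plywood case right back until it rests open on its stop and leave it so, then build the crib on the blue stand from the three notched slats in the case: the two light slats across the pair of brown bearers, on the purple marks, then the purple slat crosswise on top of those two, across the middle. Every slat must drop fully home, its notches straddling what lies under it; feel for the fit without forcing it down, and leave the bottle, bin and spanner alone.

Things in the scene. Friction and masses are not known exactly. Their poses are not given: they have to be found in the camera images.
- lid (a joint): The case lid's hinge angle (rad): 0 shut, 1.9 open on its stop. No spring or catch; let go below about 1.6 it falls shut, beyond that it falls open on its stop. Lid 0.25 kg, 8 mm thick.
- lid_handle (a point): Grip point of the black knob on top of the lid near the lid's front edge (its round head is 28 mm across and 13 mm high and stands 43 mm proud of the lid, 166 mm from the hinge line; this point is 8 mm below its top. It can be pinched from above across the case's y and turns in the fingers as the lid swings; with the lid open it is on the far side).
- lid_hinge (a point): Middle of the lid's hinge line, along the top of the case's far (+x) wall; the hinge axis is the case's y axis, and the lid swings up and away from the robot.
- case: Open plywood case 196 (x) by 246 (y) by 46 mm high, walls and floor 8 mm, fixed to the bench. Origin at the centre of its underside; z up; the lid covers it at the start. The three slats lie flat, in any order, on its floor side by side, long sides along the case's x, about 62 mm apart in y.
- slat_a: Light wood slat 150 (x) by 30 (y) by 18 mm (z), about 60 g, purple ends. Origin at the centre of its underside (its feet), x along its length, z up. Underside: two notches 34 mm wide (x), 6 mm deep, right across, centred 45 mm either side of the middle, leaving feet 56 mm long in the middle and 13 mm at each end; plain top. It lies notches down.
- slat_b: Same as slat_a; these two are alike and interchangeable.
- slat_top: The slat for the top of the crib: the same size and notches as slat_a, but painted purple all over, with light ends.
- stand: Blue base plate 190 (x) by 180 (y) by 12 mm, fixed; origin at the centre of its underside, z up. On it are two brown bearers, each 30 mm wide (x), 160 long (along stand y), tops 36 mm above the origin, 90 mm apart between centres in x (60 clear). The pair is clamped up to 9 mm either way off centre along stand x: not reported, to be found by feel or sight; under 60 N cannot move it.
- mark_plus (a point): Fixed on the stand: its point x = 0, y = +45, z = 30 mm. Here the first-layer slat on this side has its origin when home (lying along stand x), but for the unreported bearer offset in x. 30 mm wide purple marks on the bearers show this y. A slat whose notches have not dropped in stands 6 mm higher.
- mark_minus (a point): The same at stand y = -45 mm, for the other first-layer slat. The purple slat lies along stand y across the middle, its notches over these two slats, its origin 42 mm above the stand's when home.
- bottle: Bystander: white bottle with red cap, 48 mm across, 110 mm tall, upright; origin at the centre of its underside.
- redbin: Bystander: red open bin 100 by 75 by 50 mm; origin at the centre of its underside.
- spanner: Bystander: steel spanner 180 mm long lying flat beyond the work; origin at the centre of its underside.

How it is judged:
By the outcome, as a careful person would: the job done as asked, in the order asked, and still so for the second after the job is handed in, with the robot touching nothing.
It also fails if it takes over 72 s, if anything falls off the work surface, if the arm or the gripper's body presses on something with over 40 N, if the wrist force passes 120 N, or if a joint passes its speed limit or range.

## Working session

There is one attempt and no reset: what is moved stays moved. The work goes in short steps, Python scripts to look and compute and a shell command to move; the robot and the scene stay as the last step left them, time stands still between calls to the robot, and variables do not carry over. Pictures are saved under pics/ and viewed, at most 10 in all, crops included, and the job is handed in when it is done.

```bash
mkdir -p pics; cat > h.py <<'E'
import numpy as np, cv2
from cell import *
from scipy.spatial.transform import Rotation as R
def ray(cam,px):
    p=camera_params(cam); K=np.array(p["mtx"]); T=np.array(p["world_from_camera"])
    d=np.linalg.inv(K)@[px[0],px[1],1]; d=T[:3,:3]@[d[0],-d[1],-d[2]]
    return T[:3,3],d/np.linalg.norm(d)
def atz(cam,px,z):
    o,d=ray(cam,px); return o+d*(z-o[2])/d[2]
def tri(a,b):
    A=np.zeros((3,3));B=np.zeros(3)
    for cam,px in (a,b):
        o,d=ray(cam,px);M=np.eye(3)-np.outer(d,d);A+=M;B+=M@o
    return np.linalg.solve(A,B)
def proj(cam,P):
    p=camera_params(cam); K=np.array(p["mtx"]); T=np.linalg.inv(np.array(p["world_from_camera"]))
    c=T[:3,:3]@P+T[:3,3]; u=K@[c[0],-c[1],-c[2]]; return u[:2]/u[2]
def Rt():
    o=get_obs(); q=o["tcp_rot"]; return np.array(o["position"]),R.from_quat([q[1],q[2],q[3],q[0]]).as_matrix()
E
python3 - <<'E'
from h import *
np.set_printoptions(precision=4,suppress=True)
for c in("scene","top"):
    cv2.imwrite(f"pics/{c}0.png",snapshot(c)); p=camera_params(c); print(c,p.keys(),np.array(p["mtx"]).tolist(),np.array(p["world_from_camera"]))
o=get_obs(); print(o); print(Rt()[1])
for t in("lid_handle","lid_hinge","case","stand","mark_plus","mark_minus","bottle","redbin","spanner"):
    r=[pinpoint(c,t)[:2] for c in("scene","top")]
    print(t,[[(np.round(x["location"],1).tolist(),round(x["confidence"],2)) for x in y] for y in r], tri(("scene",r[0][0]["location"]),("top",r[1][0]["location"])) if r[0] and r[1] else "")
E
```

```text
scene dict_keys(['mtx', 'world_from_camera']) [[366.77749001258024, 0.0, 250.33870372874156], [0.0, 366.77749001258024, 192.03540707188392], [0.0, 0.0, 1.0]] [[ 0.6121 -0.6483  0.4529  1.2092]
 [ 0.7907  0.5083 -0.341  -0.5059]
 [-0.0091  0.5669  0.8238  1.2338]
 [ 0.      0.      0.      1.    ]]
top dict_keys(['mtx', 'world_from_camera']) [[380.4888870181339, 0.0, 256.9502320068155], [0.0, 380.4888870181339, 190.64992991957504], [0.0, 0.0, 1.0]] [[-0.0422  0.9779 -0.2047  0.33  ]
 [-0.9991 -0.0417  0.0068 -0.0297]
 [-0.0018  0.2049  0.9788  1.336 ]
 [ 0.      0.      0.      1.    ]]
{'t': 0.1, 'joint_pos': array([-1.0008,  0.5018, -0.4268,  1.5514,  0.2208,  1.1383, -0.2103]), 'qd': array([-0.0002, -0.0016, -0.001 , -0.0007, -0.0005,  0.0007,  0.0028]), 'effort': array([ -0.0115, -56.7873,  -5.8388, -27.9916,  -0.069 ,   0.0241,
         0.    ]), 'position': array([0.1962, 0.619 , 0.2258]), 'tcp_rot': array([-0.0002,  0.1528,  0.9883, -0.0009]), 'force': array([ 0.2634, -0.1191, -0.0561]), 'moment': array([ 0.0293, -0.051 ,  0.0389]), 'grip_force': 0.0, 'opening': 1.0024413823281
[... 162 characters left out ...]
1652  0.0889]
lid_hinge [[([232.4, 235.9], 0.57)], [([300.2, 165.2], 0.98), ([395.5, 220.7], 0.65)]] [ 0.6788 -0.1908  0.0685]
case [[([221.2, 222.3], 0.57)], [([298.1, 194.8], 0.67)]] [ 0.5848 -0.1801  0.0243]
stand [[([293.6, 164.6], 0.65)], [([187.8, 209.9], 0.82), ([295.4, 197.7], 0.2)]] [0.5486 0.21   0.0349]
mark_plus [[([298.0, 158.6], 0.63)], [([170.8, 215.2], 0.8)]] [0.5303 0.2645 0.0195]
mark_minus [[([290.4, 171.1], 0.58)], []] 
bottle [[([347.6, 134.5], 0.52)], [([98.1, 215.7], 0.5)]] [ 0.5491  0.5376 -0.001 ]
redbin [[([127.1, 257.8], 0.84)], [([395.9, 218.1], 0.93)]] [ 0.4881 -0.5252  0.0053]
spanner [[([299.5, 225.6], 0.58)], [([224.8, 147.7], 0.74)]] [ 0.7726  0.066  -0.0031]
```

```bash
python3 - <<'E'
import cv2
a=cv2.imread("pics/top0.png")[100:300,60:460]; cv2.imwrite("pics/t0c.png",cv2.resize(a,None,fx=2,fy=2,interpolation=cv2.INTER_CUBIC))
a=cv2.imread("pics/scene0.png")[90:320,80:400]; cv2.imwrite("pics/s0c.png",cv2.resize(a,None,fx=2.5,fy=2.5,interpolation=cv2.INTER_CUBIC))
E
```

```text
(no output)
```

View pics/t0c.png

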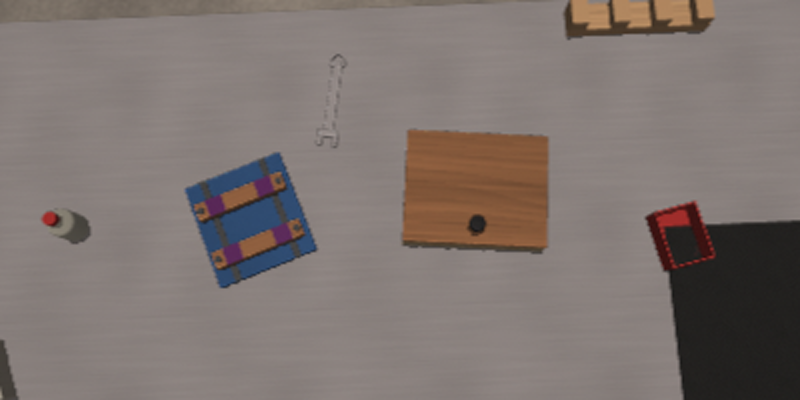

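View pics/s0c.png

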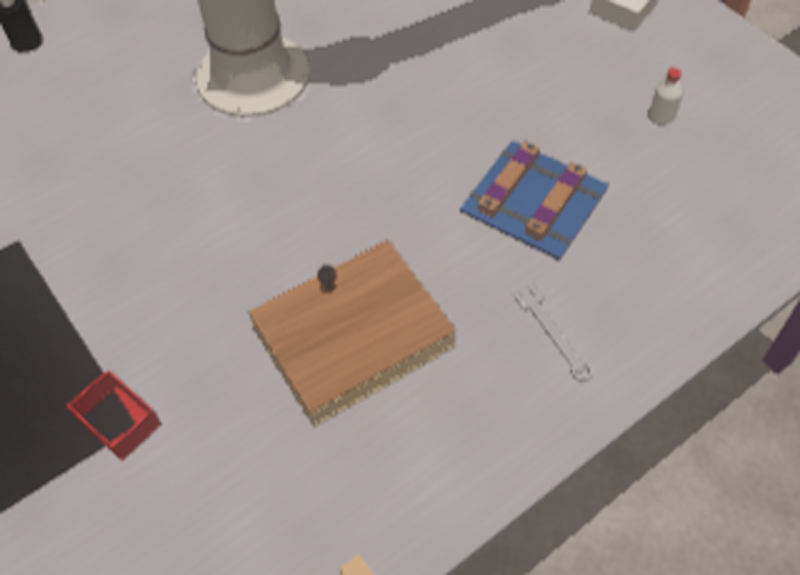

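The top crop shows the lid (corners about (264,164), (334,168), (261,222), (334,225) full-frame, knob at (298,212)). The stand is yawed about 20° at (186,210), with four purple marks on its two bearers. The networks' points agree with this. Next I fit the yaws and the bearer offset.

```bash
python3 - <<'E'
from h import *
np.set_printoptions(precision=4,suppress=True)
for c,roi in(("top",(150,170,230,250)),("scene",(260,140,330,200))):
    im=cv2.imread(f"pics/{c}0.png"); h=cv2.cvtColor(im,cv2.COLOR_BGR2HSV)
    x0,y0,x1,y1=roi; m=np.zeros(h.shape[:2],np.uint8); m[y0:y1,x0:x1]=1
    # blue+inside
    blue=((h[...,0]>95)&(h[...,0]<122)&(h[...,1]>110)&(m>0)).astype(np.uint8)
    pts=np.argwhere(blue)[:,::-1]; W=np.array([atz(c,p,.012)[:2] for p in pts],np.float32)
    r=cv2.minAreaRect(W); print(c,"stand",len(pts),r)
    pur=((h[...,0]>125)&(h[...,0]<165)&(h[...,1]>80)&(m>0)).astype(np.uint8)
    n,l,s,ce=cv2.connectedComponentsWithStats(pur)
    for i in range(1,n):
        if s[i,4]>8: print(" mark",s[i,4],ce[i],atz(c,ce[i],.036)[:2])
im=cv2.imread("pics/top0.png");h=cv2.cvtColor(im,cv2.COLOR_BGR2HSV)
lid=((h[...,0]<25)&(h[...,1]>95)).astype(np.uint8); lid[:,:255]=0;lid[:,345:]=0;lid[:155]=0;lid[235:]=0
W=np.array([atz("top",p,.054)[:2] for p in np.argwhere(lid)[:,::-1]],np.float32); print("lid",len(W),cv2.minAreaRect(W))
for p in [(264,164.5),(334,168.5),(261.5,222),(334,225)]: print(atz("top",p,.054))
E
```

```text
top stand 1374 ((0.5518419146537781, 0.21707245707511902), (0.18690787255764008, 0.17587682604789734), 19.9149227142334)
 mark 65 [191.3077 192.6154] [0.6046 0.1902]
 mark 68 [167.0147 202.2059] [0.5743 0.2747]
 mark 67 [200.4179 216.4478] [0.5195 0.1595]
 mark 70 [175.8    226.3286] [0.489  0.2441]
scene stand 28 ((0.5923660397529602, 0.21298262476921082), (0.08873341977596283, 0.09867526590824127), 76.65769958496094)
 mark 30 [288.7 152.3] [0.4888 0.2454]
 mark 34 [307.5294 160.8529] [0.5732 0.2765]
 mark 36 [278.0833 166.2222] [0.5188 0.1607]
 mark 39 [297.2308 175.4103] [0.6037 0.1912]Traceback (most recent call last):
  File "<stdin>", line 16, in <module>
  File "h.py", line 9, in atz
    o,d=ray(cam,px); return o+d*(z-o[2])/d[2]
        ~~~^^^^^^^^
  File "h.py", line 5, in ray
    p=camera_params(cam); K=np.array(p["mtx"]); T=np.array(p["world_from_camera"])
ValueError: time passes only in moves, steps and waits
```

```bash
sed -i 's/^def ray/import functools\ncamera_params=functools.cache(camera_params)\ndef ray/' h.py; python3 - <<'E'
from h import *
np.set_printoptions(precision=4,suppress=True)
im=cv2.imread("pics/top0.png");h=cv2.cvtColor(im,cv2.COLOR_BGR2HSV)
lid=((h[...,0]<25)&(h[...,1]>95)).astype(np.uint8); lid[:,:255]=0;lid[:,345:]=0;lid[:155]=0;lid[235:]=0
W=np.array([atz("top",p,.054)[:2] for p in np.argwhere(lid)[:,::-1]],np.float32); print("lid",len(W),cv2.minAreaRect(W))
for p in [(264,164.5),(334,168.5),(261.5,222),(334,225)]: print(atz("top",p,.054))
E
```

```text
lid 3965 ((0.5797759890556335, -0.17791181802749634), (0.2432728111743927, 0.19923511147499084), 84.68075561523438)
[ 0.6903 -0.0672  0.054 ]
[ 0.6655 -0.3102  0.054 ]
[ 0.4892 -0.0495  0.054 ]
[ 0.4686 -0.2937  0.054 ]
```

```bash
python3 -m creep '[[0,0,0,0,0,-1,-1],[0,0,0,0,0,-1,-1],[-1,-1,0,0,0,0,-1],[-1,-1,0,0,0,0,-1],[-1,-1,0,0,0,0,-1],[-1,-1,0,0,0,0,-1],[-1,-1,0,0,0,0,-1],[-1,-1,0,0,0,0,-1],[-1,-1,0,0,0,0,-1],[-1,-1,0,0,0,0,-1]]' >/dev/null; python3 -m creep '[[-0.75,-1,0,0,0,0,-1],[-0.75,-1,0,0,0,0,-1],[-0.75,-1,0,0,0,0,-1],[-0.75,-1,0,0,0,0,-1],[-0.75,-1,0,0,0,0,-1],[-0.75,-1,0,0,0,0,-1],[-0.75,-1,0,0,0,0,-1],[-0.75,-1,0,0,0,0,-1],[-0.75,-1,0,0,0,0,-1],[-0.75,-1,0,0,0,0,-1]]'>/dev/null; python3 -m creep '[[0,-1,0.3,0,0,0,-1],[0,-1,0.3,0,0,0,-1],[0,-1,0.3,0,0,0,-1],[0,-1,0.3,0,0,0,-1],[0,-1,0.3,0,0,0,-1],[0,-1,0.3,0,0,0,-1],[0,-1,0.3,0,0,0,-1],[0,-1,0.3,0,0,0,-1],[0,-1,0.3,0,0,0,-1],[0,-1,0.3,0,0,0,-1]]'
cat >> h.py <<'E'
CX,CY=np.array([.9956,-.0941,0]),np.array([.0941,.9956,0])
def go(target,yaw=None):
    """print the tool-frame shift (units of 25 mm) to target TCP and z turn (units of 6 deg) to point tool y at yaw"""
    p,M=Rt(); d=M.T@(np.array(target)-p)/.025
    print("at",p.round(4),"rows",d.round(2),end=" ")
    tilt=np.cross(M[:,2],[0,0,-1]); print("tilt",(M.T@tilt/np.radians(6)).round(2),end=" ")
    if yaw is not None:
        y=np.degrees(np.arctan2(M[1,1],M[0,1])); e=(yaw-y+90)%180-90; print("az",round(-e/6,2),"yaw",y.round(1))
E
python3 -c "
from h import *
go([.511,-.165,.070],84.6); print(Rt()[1])"
```

```text
t: 3.5
position: [0.5139, -0.1158, 0.1516]
tcp_rot: [0.0, 0.049, 0.999, -0.0]
force: [-0.5, -0.1, -0.3]
opening: 1.001
grip_force: 0.0
at [ 0.5139 -0.1158  0.1516] rows [-0.08 -1.97  3.26] tilt [-0.    0.01  0.  ] az -0.03 yaw 84.4
[[-9.95286722e-01  9.69743495e-02  5.62067305e-04]
 [ 9.69743189e-02  9.95286881e-01 -8.15557676e-05]
 [-5.67327032e-04 -2.66652786e-05 -9.99999839e-01]]
```

```bash
python3 -m creep '[[-0.04,-1,0,0,0,0,-1],[-0.04,-0.97,0.6,0,0,0,-1],[0,0,0.9,0,0,0,-1],[0,0,0.9,0,0,0,-1],[0,0,0.75,0,0,0,-1],[0,0,0,0,0,0,1],[0,0,0,0,0,0,1],[0,0,0,0,0,0,1],[0,0,0,0,0,0,1],[0,0,0,0,0,0,1]]'; python3 -c "
from h import *
go([.511,-.165,.070],84.6)"
```

```text
t: 4.33
position: [0.5123, -0.1641, 0.0744]
tcp_rot: [0.001, 0.049, 0.999, -0.0]
force: [0.5, 0.3, 0.4]
opening: 0.686
grip_force: 0.0
at [ 0.5123 -0.1641  0.0744] rows [ 0.05 -0.04  0.18] tilt [-0.    0.02  0.  ] az -0.03 yaw 84.4
```

```bash
python3 -m creep '[[0,0,0.1,0,0,0,1],[0,0,0,0,0,0,1],[0,0,0,0,0,0,1],[0,0,0,0,0,0,1],[0,0,0,0,0,0,1],[0,0,0,0,0,0,1],[0,0,0,0,0,0,1],[0,0,0,0,0,0,1],[0,0,0,0,0,0,1]]'; python3 - <<'E'
from h import *
p,M=Rt(); print(p,get_obs()["grip_force"])
# arc in tool coords: tool -x = +case x, tool -z = up
r=np.hypot(.166,p[2]+.019-.046);a0=np.arctan2(p[2]+.019-.046,.166)
prev=0
for th in np.arange(0,1.85,.1): 
    f=lambda t:np.array([-r*np.cos(a0+t),r*np.sin(a0+t)])
    d=(f(th+.1)-f(th))/.025; print(round(th,2),[(-d[0]).round(2),0,(-d[1]).round(2)])
E
```

```text
t: 5.08
position: [0.5106, -0.1708, 0.0709]
tcp_rot: [0.001, 0.051, 0.999, -0.003]
force: [-0.3, -14.5, -1.0]
opening: 0.286
grip_force: 30.0
[ 0.5106276  -0.17084025  0.07089025] 29.999659527093172
0.0 [np.float64(-0.21), 0, np.float64(-0.65)]
0.1 [np.float64(-0.27), 0, np.float64(-0.63)]
0.2 [np.float64(-0.33), 0, np.float64(-0.6)]
0.3 [np.float64(-0.39), 0, np.float64(-0.56)]
0.4 [np.float64(-0.45), 0, np.float64(-0.52)]
0.5 [np.float64(-0.5), 0, np.float64(-0.47)]
0.6 [np.float64(-0.54), 0, np.float64(-0.42)]
0.7 [np.float64(-0.58), 0, np.float64(-0.37)]
0.8 [np.float64(-0.61), 0, np.float64(-0.31)]
0.9 [np.float64(-0.64), 0, np.float64(-0.24)]
1.0 [np.float64(-0.66), 0, np.float64(-0.18)]
1.1 [np.float64(-0.68), 0, np.float64(-0.11)]
1.2 [np.float64(-0.69), 0, np.float64(-0.04)]
1.3 [np.float64(-0.69), 0, np.float64(0.03)]
1.4 [np.float64(-0.68), 0, np.float64(0.09)]
1.5 [np.float64(-0.67), 0, np.float64(0.16)]
1.6 [np.float64(-0.65), 0, np.float64(0.23)]
1.7 [np.float64(-0.62), 0, np.float64(0.29)]
1.8 [np.float64(-0.59), 0, np.float64(0.35)]
```

```bash
python3 -m creep '[[0,-0.27,0,0,0,0,1],[-0.2,0,-0.65,0,0,0,1],[-0.27,0,-0.63,0,0,0,1],[-0.33,0,-0.6,0,0,0,1],[-0.39,0,-0.56,0,0,0,1],[-0.45,0,-0.52,0,0,0,1],[-0.5,0,-0.47,0,0,0,1],[0,0,0,0,0,0,1]]';python3 - <<'E'
from h import *
p,M=Rt(); print(get_obs()["moment"]); go([0,0,0],84.6)
E
```

```text
t: 5.75
position: [0.5653, -0.1761, 0.1586]
tcp_rot: [0.001, 0.048, 0.999, -0.0]
force: [-5.7, 0.8, 4.2]
opening: 0.291
grip_force: 30.0
[ 0.00219576  1.29380574 -0.01429875]
at [ 0.5653 -0.1761  0.1586] rows [23.19  4.83  6.31] tilt [-0.    0.01  0.  ] az -0.02 yaw 84.5
```

```bash
python3 -m creep '[[-0.54,0,-0.42,0,0,0,1],[-0.58,0,-0.37,0,0,0,1],[-0.61,0,-0.31,0,0,0,1],[-0.64,0,-0.24,0,0,0,1],[-0.66,0,-0.18,0,0,0,1],[-0.68,0,-0.11,0,0,0,1],[0,0,0,0,0,0,1]]';python3 - <<'E'
from h import *
p,M=Rt(); print(get_obs()["moment"]); go([0,0,0],84.6)
E
```

```text
t: 6.33
position: [0.6593, -0.1848, 0.1987]
tcp_rot: [0.002, 0.048, 0.999, -0.0]
force: [-2.0, -0.8, 10.4]
opening: 0.286
grip_force: 30.0
[0.06851129 0.45573461 0.03185513]
at [ 0.6593 -0.1848  0.1987] rows [26.99  4.82  7.83] tilt [-0.    0.04  0.  ] az -0.02 yaw 84.5
```

```bash
python3 -m creep '[[-0.69,0,-0.06,0,0,0,1],[-0.69,0,0.02,0,0,0,1],[-0.68,0,0.08,0,0,0,1],[-0.67,0,0.16,0,0,0,1],[-0.65,0,0.23,0,0,0,1],[-0.4,0,0.18,0,0,0,1],[0,0,0,0,0,0,1]]';python3 - <<'E'
from h import *
p,M=Rt(); print(get_obs()["moment"]); go([0,0,0],84.6)
E
```

```text
t: 6.92
position: [0.7529, -0.1935, 0.1816]
tcp_rot: [0.002, 0.048, 0.999, 0.0]
force: [2.7, -0.2, 4.9]
opening: 0.29
grip_force: 30.0
[ 0.05165825 -0.36240168  0.04653465]
at [ 0.7529 -0.1935  0.1816] rows [30.75  4.81  7.14] tilt [0.01 0.04 0.  ] az -0.02 yaw 84.5
```

```bash
python3 -m creep '[[0,0,0,0,0,0,-1],[0,0,0,0,0,0,-1],[0,0,0,0,0,0,-1],[0,0,0,0,0,0,-1],[0,0,0,0,0,0,-1],[0,0,0,0,0,0,-1],[0,0,-0.5,0,0,0,-1],[0,0,-1,0,0,0,-1],[0,0,-1,0,0,0,-1],[0,0,-1,0,0,0,-1]]' ; python3 -m creep '[[0,0,-1,0,0,0,-1],[1,0,-0.5,0,0,0,0],[1,0,0,0,0,0,0],[1,0.8,0,0,0,0,0],[1,1,0,0,0,0,0],[1,1,0,0,0,0,0],[1,1,0,0,0,0,0],[1,1,0,0,0,0,0],[1,1,0,0,0,0,0],[1,1,0,0,0,0,0]]'
python3 - <<'E'
from h import *
np.set_printoptions(precision=4,suppress=True)
for c in("scene","top"):
    im=snapshot(c); cv2.imwrite(f"pics/{c}1.png",im)
    a=im[140:290,130:360] if c=="scene" else im[110:250,200:400]
    cv2.imwrite(f"pics/{c}1c.png",cv2.resize(a,None,fx=3,fy=3,interpolation=cv2.INTER_CUBIC))
for t in("lid_handle","slat_a","slat_top","case"):
    for c in("scene","top"):
        print(t,c,[(np.round(x["location"],1).tolist(),round(x["confidence"],2),atz(c,x["location"],.008)[:2]) for x in pinpoint(c,t)[:4]])
        print(" box",[(np.round(x["location"],1).tolist(),round(x["confidence"],2),atz(c,x["location"],.026)[:2]) for x in boxes_of(c,t)[:4]])
E
```

```text
t: 7.75
position: [0.7498, -0.1942, 0.271]
tcp_rot: [-0.0, 0.049, 0.999, -0.0]
force: [1.0, -0.9, 0.4]
opening: 0.966
grip_force: 0.0
t: 8.58
position: [0.5414, -0.002, 0.3079]
tcp_rot: [0.001, 0.049, 0.999, -0.0]
force: [0.3, 0.6, 0.3]
opening: 0.499
grip_force: 0.0
lid_handle scene [([245.5, 240.1], 0.93, array([ 0.6959, -0.1455])), ([233.6, 216.9], 0.25, array([ 0.5878, -0.1212]))]
 box [([242.8, 238.6], 0.92, array([ 0.6924, -0.1549]))]
lid_handle top [([303.8, 129.2], 0.73, array([ 0.8318, -0.2215])), ([297.7, 166.3], 0.2, array([ 0.6913, -0.1899]))]
 box [([301.2, 146.1], 0.91, array([ 0.7611, -0.2052]))]
slat_a scene [([234.8, 216.9], 0.76, array([ 0.5907, -0.1175])), ([223.1, 222.9], 0.62, array([ 0.5845, -0.1687]))]
 box [([294.6, 167.3], 0.56, array([0.5601, 0.2168])), ([232.4, 214.4], 0.53, array([ 0.5851, -0.1239])), ([223.5, 218.6], 0.53, array([ 0.5792, -0.1616]))]
slat_a top [([299.2, 198.7], 0.9, array([ 0.5722, -0.1876])), ([280.3, 201.6], 0.64, array([ 0.5646, -0.12  ]))]
 box [([281.5, 200.3], 0.73, array([ 0.5659, -0.1233])), ([296.0, 192.7], 0.55, array([ 0.5908, -0.1756]))]
slat_top scene [([210.3, 226.4], 0.56, array([ 0.5669, -0.2161])), ([232.5, 239.0], 0.42, array([ 0.6624, -0.181 ]))]
 box [([204.4, 225.0], 0.8, array([ 0.5576, -0.2345]))]
slat_top top [([312.3, 198.2], 0.88, array([ 0.572 , -0.2342]))]
 box [([310.8, 199.8], 0.85, array([ 0.5633, -0.2258]))]
case scene [([219.4, 226.9], 0.63, array([ 0.5901, -0.19  ]))]
 box [([224.7, 221.6], 0.66, array([ 0.5928, -0.1656]))]
case top [([294.5, 195.9], 0.64, array([ 0.583 , -0.1716])), ([281.5, 198.5], 0.5, array([ 0.5756, -0.1249]))]
 box [([301.8, 162.3], 0.71, array([ 0.7005, -0.2033]))]
```

View pics/top1c.png

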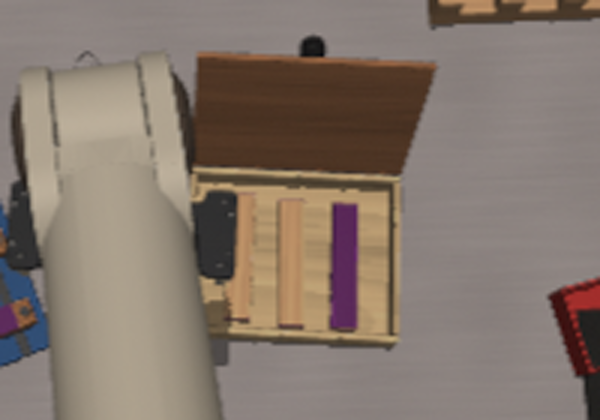

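View pics/scene1c.png

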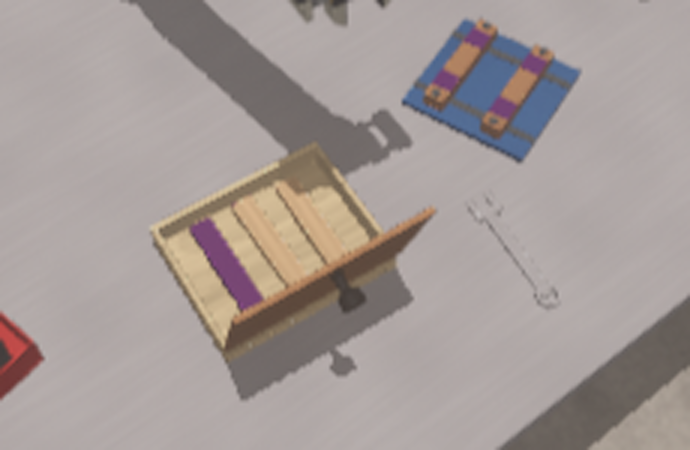

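The lid stands open on its stop with the knob on the far side. The top view shows the purple slat at (315,199) and the light slats at (297,198) and about (280,196), which the arm partly hides. The networks agree with these.

```bash
python3 - <<'E'
from h import *
np.set_printoptions(precision=4,suppress=True)
for c in ("top","scene"):
    h=cv2.cvtColor(cv2.imread(f"pics/{c}1.png"),cv2.COLOR_BGR2HSV)
    m=((h[...,0]>125)&(h[...,0]<165)&(h[...,1]>80)); 
    if c=="top": m[:,:300]=0; m[:,330:]=0; m[:170]=0; m[225:]=0
    else: m[:,:185]=0; m[:,225:]=0; m[:205]=0; m[250:]=0
    W=np.array([atz(c,p,.026)[:2] for p in np.argwhere(m)[:,::-1]],np.float32); print(c,len(W),cv2.minAreaRect(W),W.mean(0))
for p in [(296.9,197.7),(314.6,198.8),(279.7,196)]: print(atz("top",p,.026))
for a,b in [((280,200),(278,325)),((303,200),(302,327)),((333,204),(330,328)),((357,204),(355,330)),((254,195),(248,320))]:
    P,Q=[atz("top",(200+u/3-.33,110+v/3-.33),.026) for u,v in(a,b)]; d=P-Q; print(P,Q,np.degrees(np.arctan2(d[1],d[0])))
# scene crop middle/near slat corners
for q in [((235,200),(290,285)),((250,196),(303,272)),((276,182),(330,268)),((291,180),(343,262))]:
    print([atz("scene",(130+u/3-.33,140+v/3-.33),.026) for u,v in q])
go([.5665,-.1215,.1],84.6)
E
```

```text
top 336 ((0.5699834227561951, -0.23749759793281555), (0.02795063704252243, 0.14354750514030457), 85.69945526123047) [ 0.5683 -0.2387]
scene 244 ((0.5653407573699951, -0.23901641368865967), (0.028317492455244064, 0.13708150386810303), 85.19163513183594) [ 0.567  -0.2391]
[ 0.5728 -0.1777  0.026 ]
[ 0.5663 -0.2393  0.026 ]
[ 0.5814 -0.1178  0.026 ]
[ 0.6503 -0.1688  0.026 ] [ 0.502  -0.1573  0.026 ] -4.419761326729238
[ 0.6492 -0.1959  0.026 ] [ 0.4985 -0.1848  0.026 ] -4.204337659212654
[ 0.6428 -0.231   0.026 ] [ 0.496 -0.217  0.026] -5.419281928439783
[ 0.6416 -0.2593  0.026 ] [ 0.4925 -0.2457  0.026 ] -5.203263398597968
[ 0.6577 -0.1384  0.026 ] [ 0.5093 -0.123   0.026 ] -5.926773092009798
[array([ 0.4969, -0.1772,  0.026 ]), array([ 0.6419, -0.1932,  0.026 ])]
[array([ 0.5038, -0.1583,  0.026 ]), array([ 0.6371, -0.1699,  0.026 ])]
[array([ 0.5069, -0.1191,  0.026 ]), array([ 0.6532, -0.14  ,  0.026 ])]
[array([ 0.5165, -0.1017,  0.026 ]), array([ 0.6564, -0.1221,  0.026 ])]
at [ 0.5427 -0.003   0.3066] rows [-1.41 -4.62  8.26] tilt [ 0. -0.  0.] az -0.03 yaw 84.4
```

```bash
python3 -c "
from h import *
go([.582,-.117,.013],84.6)"; python3 -m creep '[[-1,-0.5,0.6,0,0,0,0.05],[-1,-1,1,0,0,0,0.05],[0,-1,1,0,0,0,0.05],[0,-1,1,0,0,0,0.05],[0,-0.9,1,0,0,0,0.05],[0,0,1,0,0,0,0.05],[0,0,1,0,0,0,0.05],[0,0,1,0,0,0,0.05],[0,0,1,0,0,0,0.05],[0,0,0.5,0,0,0,0.05]]'; python3 -c "
from h import *
go([.582,-.117,.013],84.6)"
```

```text
at [ 0.5427 -0.003   0.3066] rows [-2.01 -4.39 11.74] tilt [ 0. -0.  0.] az -0.03 yaw 84.4
t: 10.32
position: [0.579, -0.116, 0.0771]
tcp_rot: [-0.002, 0.049, 0.999, 0.0]
force: [0.8, 0.7, -1.4]
opening: 0.472
grip_force: 0.0
at [ 0.579  -0.116   0.0771] rows [-0.14 -0.03  2.56] tilt [ 0.   -0.04  0.  ] az -0.03 yaw 84.4
```

```bash
python3 -m creep '[[0,0,0.8,0,0,0,0.05],[0,0,0.8,0,0,0,0.05],[0,0,0.5,0,0,0,0.05],[0,0,0.3,0,0,0,0.05],[0,0,0,0,0,0,0.05],[0,0,0,0,0,0,0.05]]'; python3 -c "
from h import *
go([.582,-.117,.013],84.6)"
```

```text
t: 10.82
position: [0.5812, -0.1163, 0.0205]
tcp_rot: [0.0, 0.049, 0.999, -0.0]
force: [0.6, -0.4, 0.5]
opening: 0.474
grip_force: 0.0
at [ 0.5812 -0.1163  0.0205] rows [-0.03 -0.03  0.3 ] tilt [-0.  0.  0.] az -0.03 yaw 84.4
```

```bash
python3 -m creep '[[0,0,0.3,0,0,0,0.05],[0,0,0,0,0,0,0.05],[0,0,0,0,0,0,1],[0,0,0,0,0,0,1],[0,0,0,0,0,0,1],[0,0,0,0,0,0,1],[0,0,0,0,0,0,1]]'; python3 -c "
from h import *
go([.582,-.117,.013],84.6)"
```

```text
t: 11.4
position: [0.5812, -0.1163, 0.0131]
tcp_rot: [0.0, 0.049, 0.999, -0.0]
force: [0.3, -0.3, 2.8]
opening: 0.324
grip_force: 30.0
at [ 0.5812 -0.1163  0.0131] rows [-0.03 -0.02  0.  ] tilt [-0.    0.01 -0.  ] az -0.03 yaw 84.4
```

```bash
python3 -m creep '[[0,0,-0.5,0,0,0,1],[0,0,-1,0,0,0,1],[0,0,-1,0,0,0,1],[0,0,-1,0,0,0,1],[0,0.2,-1,0,0,0,1],[0.23,1,0,0,0,0,1],[0.23,1,0,0,0,0,1],[0.23,1,0,0,0,0,1],[0.23,1,0,0,0,0,1],[0.23,1,0,0,0,0,1]]'; python3 -m creep '[[0.23,1,0,0,0,0,1],[0.23,1,0,0,0,0,1],[0.23,1,0,0,0,0,1],[0.23,1,0,0,0,0,1],[0.23,1,0,0,0,0,1],[0.23,1,0,0,0,0,1],[0.23,1,0,0,0,0,1],[0.23,1,0,0,0,0,1],[0.23,0.8,0,0,0,0,1],[0.23,0.5,0,0,0,0,1]]'; python3 -m creep '[[0,0,0,0,0,-1,1],[0,0,0,0,0,-1,1],[0,0,0,0,0,-1,1],[0,0,0,0,0,-1,1],[0,0,0,0,0,-0.23,1],[0,0,0,0,0,0,1]]'
python3 - <<'E'
from h import *
np.set_printoptions(precision=4,suppress=True)
go([.5313,.2601,.10],109.8)
for c in("scene","top"):
    im=snapshot(c); cv2.imwrite(f"pics/{c}2.png",im)
a=cv2.imread("pics/scene2.png")[120:200,250:350]; b=cv2.imread("pics/top2.png")[160:240,140:240]
cv2.imwrite("pics/2c.png",np.hstack([cv2.resize(v,None,fx=4,fy=4,interpolation=cv2.INTER_CUBIC) for v in(a,b)]))
E
```

```text
t: 12.23
position: [0.5646, 0.017, 0.1261]
tcp_rot: [0.0, 0.049, 0.999, 0.0]
force: [0.1, 0.1, -0.8]
opening: 0.323
grip_force: 30.0
t: 13.07
position: [0.5296, 0.2561, 0.1261]
tcp_rot: [0.0, 0.047, 0.999, 0.001]
force: [1.1, 0.7, -0.8]
opening: 0.329
grip_force: 30.0
t: 13.57
position: [0.5304, 0.2522, 0.1255]
tcp_rot: [-0.0, -0.171, 0.985, -0.0]
force: [-0.5, -0.1, 0.0]
opening: 0.322
grip_force: 30.0
at [0.5304 0.2522 0.1255] rows [-0.14  0.29  1.02] tilt [-0. -0. -0.] az -0.02 yaw 109.7
```

View pics/2c.png

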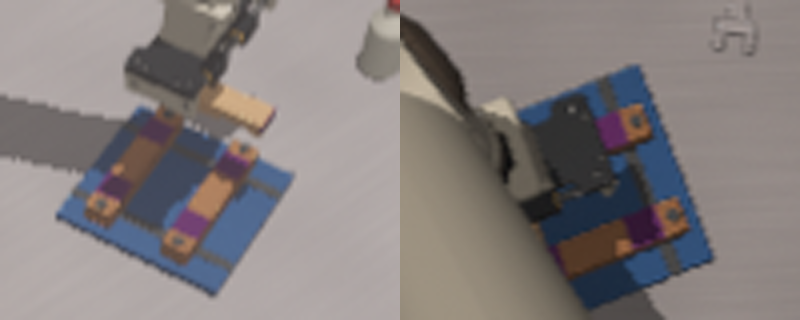

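The slat is held level over the plus side, and its purple far end shows in the scene view near (318,149). I measure its offset along the slat from that end.

```bash
python3 - <<'E'
from h import *
np.set_printoptions(precision=4,suppress=True)
p,M=Rt(); sx=-M[:,0]; sy=M[:,1]
for q in [(275,109),(267,121),(274,117),(268,130)]:
    z=p[2]-.005+(.018 if q in[(275,109),(267,121)] else 0)
    P=atz("scene",(250+q[0]/4-.375,120+q[1]/4-.375),z); print(q,P,"along",(P-p)@sx,"across",(P-p)@sy)
for nm,s in(("end",.075),):
  for dy in(-.015,.015):
    for dz in(.013,-.005):
        u=proj("scene",p+sx*s+sy*dy+[0,0,dz]); print("expected",((u-[250,120])*4+1.5).round(1))
im=cv2.imread("pics/scene2.png"); h=cv2.cvtColor(im,cv2.COLOR_BGR2HSV)
print(h[143:155,311:322,0]); print(h[143:155,311:322,2])
E
```

```text
(275, 109) [0.6016 0.2918 0.1384] along 0.08031163360323276 across 0.013185062579439433
(267, 121) [0.608  0.2748 0.1384] along 0.08071919212488948 across -0.005025027502446617
(274, 117) [0.5987 0.2968 0.1204] along 0.07924499974792526 across 0.018827159211426327
(268, 130) [0.6074 0.2802 0.1204] along 0.0819039286305369 across 0.00034071818798475043
expected [257.1 125.2]
expected [254.7 137.2]
expected [271.  105.7]
expected [268.5 117.7]
[[ 15  11   3   3   3   3   6   3   3   6   3]
 [ 16  15  14  12   9   3   3   3   3   6   3]
 [ 15  15  16  16  14  12   9   3   6   6   3]
 [ 16  16  15  16  16  15  13   4 172   3   3]
 [ 16  16  15  16  16  16  15   1 173   3   3]
 [ 16  16  16  16  16  15  12 169   6   0   3]
 [ 16  17  15  16  15  13 176 168   3   3   3]
 [ 15  17  15  16  15   6 174 177   3   6   3]
 [ 14  13  14  15  13 177   5   3   7   3   3]
 [  9  13  14   9 164   6   3   3   3   3   6]
 [  5  11  13  11   7   9   3   3   7   0   6]
 [  3   5  11  10   9   7   3   3   3   3   6]]
[[192 177 165 175 175 175 174 173 173 173 173]
 [206 193 183 188 179 175 174 173 173 174 173]
 [205 205 205 202 195 186 178 174 174 175 174]
 [206 206 205 205 207 203 194 176 170 175 174]
 [204 206 206 205 205 206 202 161 170 175 175]
 [202 203 204 205 205 202 180 128 176 175 174]
 [186 203 201 204 204 191 129 140 175 175 175]
 [147 181 181 197 199 151 115 167 176 176 175]
 [128 123 137 166 166 109 157 177 176 175 175]
 [155 128 121 112  97 146 177 176 175 175 176]
 [176 157 134 114 134 172 177 176 175 176 177]
 [178 176 164 155 165 176 176 177 177 178 178]]
```

```bash
python3 -c "
from h import *
go([.5290,.2593,.05],109.8)"
```

```text
at [0.5303 0.2524 0.1254] rows [-0.04  0.28  3.01] tilt [-0. -0. -0.] az -0.03 yaw 109.6
```

```bash
python3 -m creep '[[-0.04,0.28,0.5,0,0,-0.03,1],[0,0,0.8,0,0,0,1],[0,0,0.8,0,0,0,1],[0,0,0.6,0,0,0,1],[0,0,0.3,0,0,0,1],[0,0,0,0,0,0,1],[0,0,0,0,0,0,1]]';  python3 -c "
from h import *
go([.5290,.2593,.035],109.8);print(get_obs()['moment'])"; python3 -m creep '[[0,0,0.12,0,0,0,1],[0,0,0.12,0,0,0,1],[0,0,0.12,0,0,0,1],[0,0,0,0,0,0,1],[0,0,0,0,0,0,1]]';  python3 -c "
from h import *
go([.5290,.2593,.035],109.8);print(get_obs()['moment'])"
```

```text
t: 14.25
position: [0.5284, 0.2602, 0.0497]
tcp_rot: [-0.0, -0.173, 0.985, -0.0]
force: [0.1, -0.3, -0.3]
opening: 0.324
grip_force: 30.0
at [0.5284 0.2602 0.0497] rows [-0.01 -0.04  0.59] tilt [ 0.   -0.01 -0.  ] az 0.03 yaw 110.0
[0.06935357 0.04622456 0.00805086]
t: 14.67
position: [0.529, 0.2598, 0.0413]
tcp_rot: [0.0, -0.173, 0.985, 0.0]
force: [0.3, -0.3, -1.3]
opening: 0.322
grip_force: 30.0
at [0.529  0.2598 0.0413] rows [ 0.   -0.02  0.25] tilt [-0.  0.  0.] az 0.03 yaw 110.0
[ 0.02153342 -0.0014194  -0.05811391]
```

```bash
python3 -m creep '[[0,0,0.1,0,0,0,1],[0,0,0,0,0,0,1],[0,0,0,0,0,0,1]]'; python3 -m creep '[[0,0,0.08,0,0,0,1],[0,0,0,0,0,0,1],[0,0,0,0,0,0,1]]';  python3 -c "
from h import *
go([.5290,.2593,.035],109.8);print(get_obs()['moment'])"
```

```text
t: 14.92
position: [0.5292, 0.26, 0.0408]
tcp_rot: [0.0, -0.173, 0.985, -0.0]
force: [-4.6, -2.9, 15.9]
opening: 0.325
grip_force: 30.0
t: 15.17
position: [0.5293, 0.26, 0.0405]
tcp_rot: [0.001, -0.173, 0.985, -0.0]
force: [-8.9, -5.2, 28.7]
opening: 0.323
grip_force: 30.0
at [0.5293 0.26   0.0405] rows [ 0.02 -0.02  0.22] tilt [-0.01  0.01  0.  ] az 0.03 yaw 110.0
[-1.11903704  2.10347501  0.03379606]
```

```bash
python3 -m creep '[[0,0,-0.07,0,0,0,1],[0.06,0,0,0,0,0,1],[0,0,0,0,0,0,1],[0,0,0,0,0,0,1]]'; python3 -m creep '[[0.06,0,0,0,0,0,1],[0,0,0,0,0,0,1],[0,0,0,0,0,0,1]]'; python3 -m creep '[[0.06,0,0,0,0,0,1],[0,0,0,0,0,0,1],[0,0,0,0,0,0,1]]'
```

```text
t: 15.5
position: [0.5292, 0.26, 0.0409]
tcp_rot: [0.002, -0.173, 0.985, 0.0]
force: [-1.5, -1.7, 11.8]
opening: 0.324
grip_force: 30.0
t: 15.75
position: [0.5291, 0.2599, 0.0409]
tcp_rot: [0.003, -0.173, 0.985, 0.001]
force: [2.0, -0.2, 8.7]
opening: 0.326
grip_force: 30.0
t: 16.0
position: [0.5247, 0.2583, 0.0386]
tcp_rot: [0.0, -0.173, 0.985, 0.0]
force: [1.1, -0.5, -0.6]
opening: 0.327
grip_force: 30.0
```

```bash
python3 -m creep '[[0,0,0.08,0,0,0,1],[0,0,0,0,0,0,1],[0,0,0,0,0,0,1]]'; python3 -m creep '[[0,0,0.06,0,0,0,1],[0,0,0,0,0,0,1],[0,0,0,0,0,0,1]]';python3 -m creep '[[0,0,0.04,0,0,0,1],[0,0,0,0,0,0,1],[0,0,0,0,0,0,1]]'
```

```text
t: 16.25
position: [0.5247, 0.2583, 0.0361]
tcp_rot: [-0.0, -0.174, 0.985, 0.0]
force: [1.1, 1.0, -0.6]
opening: 0.324
grip_force: 30.0
t: 16.5
position: [0.5247, 0.2583, 0.0361]
tcp_rot: [0.0, -0.174, 0.985, -0.0]
force: [-1.7, -0.8, 11.9]
opening: 0.323
grip_force: 30.0
t: 16.75
position: [0.5247, 0.2583, 0.036]
tcp_rot: [0.0, -0.174, 0.985, -0.0]
force: [-5.0, -2.7, 19.3]
opening: 0.322
grip_force: 30.0
```

```bash
python3 -m creep '[[0.06,0,-0.06,0,0,0,1],[0,0,0,0,0,0,1],[0,0,0,0,0,0,1]]'; python3 -m creep '[[0.05,0,0.02,0,0,0,1],[0,0,0,0,0,0,1],[0,0,0,0,0,0,1]]'; python3 -c "
from h import *
go([.5290,.2593,.035],109.8)"
```

```text
t: 17.0
position: [0.5246, 0.2584, 0.0361]
tcp_rot: [0.001, -0.173, 0.985, 0.0]
force: [3.4, 0.3, 5.6]
opening: 0.322
grip_force: 30.0
t: 17.25
position: [0.5246, 0.2583, 0.0361]
tcp_rot: [0.002, -0.173, 0.985, 0.001]
force: [5.5, 0.4, 5.4]
opening: 0.326
grip_force: 30.0
at [0.5246 0.2583 0.0361] rows [-0.18 -0.02  0.04] tilt [0.01 0.05 0.  ] az 0.03 yaw 110.0
```

```bash
python3 -m creep '[[0,0,-0.05,0,0,0,1],[0,0,0,0,0,0,1],[0,0,0,0,0,0,1]]';python3 -m creep '[[-0.12,0,0,0,0,0,1],[0,0,0,0,0,0,1],[0,0,0,0,0,0,1]]'; python3 -m creep '[[-0.12,0,0,0,0,0,1],[0,0,0,0,0,0,1],[0,0,0,0,0,0,1]]'
```

```text
t: 17.5
position: [0.5245, 0.2583, 0.0367]
tcp_rot: [0.002, -0.173, 0.985, 0.001]
force: [6.4, 3.0, 0.3]
opening: 0.323
grip_force: 30.0
t: 17.75
position: [0.5246, 0.2584, 0.0361]
tcp_rot: [-0.0, -0.173, 0.985, -0.0]
force: [1.3, -0.6, 4.9]
opening: 0.324
grip_force: 30.0
t: 18.0
position: [0.5247, 0.2583, 0.036]
tcp_rot: [-0.003, -0.174, 0.985, -0.001]
force: [-6.8, -2.1, 12.8]
opening: 0.324
grip_force: 30.0
```

```bash
python3 -m creep '[[0,0,-0.05,0,0,0,1],[0,0,0,0,0,0,1],[0,0,0,0,0,0,1]]';python3 -m creep '[[0,0,-0.05,0,0,0,1],[0,0,0,0,0,0,1],[0,0,0,0,0,0,1]]'
```

```text
t: 18.25
position: [0.5265, 0.2589, 0.0365]
tcp_rot: [-0.001, -0.174, 0.985, -0.0]
force: [-0.1, -0.7, -0.3]
opening: 0.324
grip_force: 30.0
t: 18.5
position: [0.5275, 0.2593, 0.0384]
tcp_rot: [-0.0, -0.173, 0.985, -0.0]
force: [0.0, 0.5, -0.2]
opening: 0.322
grip_force: 30.0
```

```bash
python3 -m creep '[[0.04,0,0.06,0,0,0,1],[0,0,0,0,0,0,1],[0,0,0,0,0,0,1]]';python3 -m creep '[[0,0,0.06,0,0,0,1],[0,0,0,0,0,0,1],[0,0,0,0,0,0,1]]';python3 -m creep '[[0,0,0.04,0,0,0,1],[0,0,0,0,0,0,1],[0,0,0,0,0,0,1]]'
```

```text
t: 18.75
position: [0.5265, 0.259, 0.037]
tcp_rot: [-0.0, -0.174, 0.985, -0.0]
force: [0.0, -0.6, -1.7]
opening: 0.321
grip_force: 30.0
t: 19.0
position: [0.5268, 0.2592, 0.0361]
tcp_rot: [0.0, -0.174, 0.985, -0.0]
force: [-0.7, -0.9, 4.5]
opening: 0.325
grip_force: 30.0
t: 19.25
position: [0.5269, 0.2592, 0.036]
tcp_rot: [0.0, -0.173, 0.985, -0.0]
force: [-4.2, -2.4, 12.5]
opening: 0.324
grip_force: 30.0
```

```bash
python3 -m creep '[[0,0,-0.06,0,0,0,0.05],[0,0,0,0,0,0,0.05],[0,0,0,0,0,0,0.05],[0,0,0,0,0,0,0.05],[0,0,-0.4,0,0,0,0.05],[0,0,-1,0,0,0,0.05],[0,0,-1,0,0,0,0.05],[0,0,-1,0,0,0,0.05],[0,0,-0.4,0,0,1,0.05],[0,0,0,0,0,1,0.05]]';python3 -m creep '[[0,0,0,0,0,1,0.05],[0,0,0,0,0,1,0.05],[0,0,0,0,0,0.23,0.05]]'
python3 - <<'E'
from h import *
go([.5755,-.1775,.06],84.6)
im=snapshot("scene"); cv2.imwrite("pics/scene3.png",im); im2=snapshot("top"); cv2.imwrite("pics/top3.png",im2)
for c in("scene","top"): print([(np.round(x["location"],1),atz(c,x["location"],.030).round(4)[:2],round(x["confidence"],2)) for x in pinpoint(c,"slat_a")[:4]])
E
```

```text
t: 20.08
position: [0.5289, 0.2603, 0.1352]
tcp_rot: [0.003, -0.067, 0.998, 0.001]
force: [-0.1, 0.2, -0.8]
opening: 0.478
grip_force: 0.0
t: 20.33
position: [0.5268, 0.2592, 0.1319]
tcp_rot: [0.0, 0.049, 0.999, 0.0]
force: [0.3, -0.0, 0.1]
opening: 0.47
grip_force: 0.0
at [0.5268 0.2592 0.1319] rows [ -3.65 -17.2    2.87] tilt [0. 0. 0.] az -0.04 yaw 84.4
[(array([297.9, 158.7]), array([0.5361, 0.2564]), 0.81), (array([221.9, 219.2]), array([ 0.5797, -0.169 ]), 0.64)]
[(array([295.8, 196.6]), array([ 0.5761, -0.1736]), 0.64), (array([173.5, 215. ]), array([0.5294, 0.2534]), 0.46)]
```

```bash
python3 -m creep '[[-0.2,-1,0,0,0,0,0.05],[-0.2,-1,0,0,0,0,0.05],[-0.2,-1,0,0,0,0,0.05],[-0.2,-1,0,0,0,0,0.05],[-0.2,-1,0,0,0,0,0.05],[-0.2,-1,0,0,0,0,0.05],[-0.2,-1,0,0,0,0,0.05],[-0.2,-1,0,0,0,0,0.05],[-0.2,-1,0,0,0,0,0.05],[-0.2,-1,0,0,0,0,0.05]]' >/dev/null;python3 -m creep '[[-0.2,-1,0,0,0,0,0.05],[-0.2,-1,0,0,0,0,0.05],[-0.2,-1,0,0,0,0,0.05],[-0.2,-1,0,0,0,0,0.05],[-0.2,-1,0,0,0,0,0.05],[-0.2,-1,0,0,0,0,0.05],[-0.2,-0.8,0.5,0,0,0,0.05],[-0.2,-0.4,1,0,0,0,0.05],[0,0,1,0,0,0,0.05],[0,0,0,0,0,0,0.05]]'
python3 -c "
from h import *
go([.5755,-.1775,.0132],84.6)"
```

```text
t: 22.2
position: [0.572, -0.1778, 0.0639]
tcp_rot: [-0.004, 0.047, 0.999, 0.001]
force: [-1.1, 0.2, 0.7]
opening: 0.474
grip_force: 0.0
at [ 0.572  -0.1778  0.0639] rows [-0.16  0.02  2.03] tilt [ 0.01 -0.08  0.  ] az -0.0 yaw 84.6
```

```bash
python3 -m creep '[[0,0,0.7,0,0,0,0.05],[0,0,0.7,0,0,0,0.05],[0,0,0.3,0,0,0,0.05],[0,0,0,0,0,0,0.05],[0,0,0,0,0,0,0.05]]'; python3 -c "
from h import *
go([.5755,-.1775,.0132],84.6)"
```

```text
t: 22.62
position: [0.576, -0.177, 0.0267]
tcp_rot: [-0.0, 0.046, 0.999, 0.0]
force: [0.2, -0.0, 0.4]
opening: 0.476
grip_force: 0.0
at [ 0.576  -0.177   0.0267] rows [ 0.02 -0.02  0.54] tilt [ 0. -0. -0.] az 0.01 yaw 84.7
```

```bash
python3 -m creep '[[0,0,0.3,0,0,0,0.05],[0,0,0.24,0,0,0,0.05],[0,0,0,0,0,0,0.05],[0,0,0,0,0,0,1],[0,0,0,0,0,0,1],[0,0,0,0,0,0,1],[0,0,0,0,0,0,1],[0,0,0,0,0,0,1]]'; python3 -c "
from h import *
go([.5617,.1755,.0132],109.8)"
```

```text
t: 23.28
position: [0.5761, -0.1775, 0.0129]
tcp_rot: [0.0, 0.047, 0.999, -0.0]
force: [0.2, 0.0, 1.2]
opening: 0.321
grip_force: 30.0
at [ 0.5761 -0.1775  0.0129] rows [ 1.9e+00  1.4e+01 -1.0e-02] tilt [-0.  0. -0.] az -4.2 yaw 84.6
```

```bash
python3 -m creep '[[0,0,-0.5,0,0,0,1],[0,0,-1,0,0,0,1],[0,0,-1,0,0,0,1],[0,0,-1,0,0,0,1],[0.14,1,-1,0,0,0,1],[0.14,1,0,0,0,0,1],[0.14,1,0,0,0,0,1],[0.14,1,0,0,0,0,1],[0.14,1,0,0,0,0,1],[0.14,1,0,0,0,0,1]]' >/dev/null; python3 -m creep '[[0.14,1,0,0,0,0,1],[0.14,1,0,0,0,0,1],[0.14,1,0,0,0,0,1],[0.14,1,0,0,0,0,1],[0.14,1,0,0,0,0,1],[0.14,1,0,0,0,0,1],[0.14,1,0,0,0,0,1],[0.08,1,0,0,0,0,1],[0,0,0,0,0,-1,1],[0,0,0,0,0,-1,1]]'>/dev/null; python3 -m creep '[[0,0,0,0,0,-1,1],[0,0,0,0,0,-1,1],[0,0,0,0,0,-0.2,1],[0,0,0,0,0,0,1]]'
python3 - <<'E'
from h import *
np.set_printoptions(precision=4,suppress=True)
go([.5617,.1755,.05],109.8)
im=snapshot("scene"); cv2.imwrite("pics/scene4.png",im); im2=snapshot("top"); cv2.imwrite("pics/top4.png",im2)
p,M=Rt(); sx=-M[:,0]; sy=M[:,1]; print(p)
f=4
cs=[]
for dy in(-.015,.015): cs.append(proj("scene",p+sx*.075+sy*dy+[0,0,.013]))
c=np.mean(cs,0).astype(int); print("exp",cs,c)
a=cv2.resize(im[c[1]-40:c[1]+40,c[0]-50:c[0]+50],None,fx=4,fy=4,interpolation=cv2.INTER_CUBIC)
s2=cv2.imread("pics/scene3.png"); b=cv2.resize(s2[120:200,250:350],None,fx=4,fy=4,interpolation=cv2.INTER_CUBIC)
cv2.imwrite("pics/4c.png",np.hstack([a,b]))
print(cv2.cvtColor(im,cv2.COLOR_BGR2HSV)[c[1]-7:c[1]+8,c[0]-7:c[0]+8,2])
E
```

```text
t: 25.28
position: [0.5616, 0.1752, 0.1258]
tcp_rot: [0.0, -0.171, 0.985, 0.0]
force: [0.2, -0.2, -0.2]
opening: 0.326
grip_force: 30.0
at [0.5616 0.1752 0.1258] rows [-0.01  0.01  3.03] tilt [0. 0. 0.] az -0.02 yaw 109.7
[0.5616 0.1752 0.1256]
exp [array([304.7602, 165.2972]), array([308.4156, 160.136 ])] [306 162]
[[165 154 184 186 206 205 201 195 186 172 172 163 159 168 178]
 [195 182 164 153 189 206 205 205 201 194 181 132 118 148 176]
 [205 204 195 184 186 204 207 206 205 205 198 176 171 161 172]
 [206 205 204 206 207 203 208 205 195 206 205 206 205 193 189]
 [207 206 206 205 204 206 208 206 194 200 206 205 205 206 206]
 [203 204 206 206 205 205 206 208 204 174 205 206 206 205 206]
 [203 201 202 203 205 206 205 203 181 140 201 203 204 206 205]
 [180 186 203 200 202 205 204 191 127 127 181 196 202 205 202]
 [122 149 182 181 196 203 198 156  89 114 138 168 181 196 187]
 [103 118 136 138 168 178 168 111 133 136 125 124 135 159 142]
 [118 117 157 129 123 121 106 127 167 162 118 117 120 101  81]
 [140 156 171 148 125 107 109 160 169 150  99  98 105  98  84]
 [134 177 174 168 154 139 146 171 158 109  87  88  89  92 117]
 [163 174 176 176 174 169 168 167 128  97 113  92  92 103 143]
 [173 176 176 175 176 174 168 147  96 112 141 121 120 124 142]]
```

View pics/4c.png

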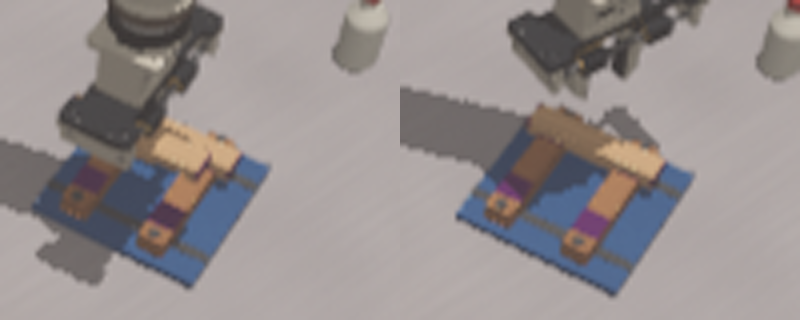

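Slat 1 lies on the bearers over the plus marks, and slat 2 is held over the minus side. Slat 2's end sits where a centred grasp would put it, so I lower it.

```bash
python3 -m creep '[[0,0,0.8,0,0,0,1],[0,0,0.8,0,0,0,1],[0,0,0.8,0,0,0,1],[0,0,0.6,0,0,0,1],[0,0,0.2,0,0,0,1],[0,0,0.1,0,0,0,1],[0,0,0,0,0,0,1],[0,0,0,0,0,0,1]]'; python3 -m creep '[[0,0,0.06,0,0,0,1],[0,0,0,0,0,0,1],[0,0,0,0,0,0,1]]'; python3 -m creep '[[0,0,0.08,0,0,0,1],[0,0,0,0,0,0,1],[0,0,0,0,0,0,1]]'
```

```text
t: 26.05
position: [0.5623, 0.1758, 0.0436]
tcp_rot: [0.001, -0.172, 0.985, 0.0]
force: [0.1, 0.9, -0.3]
opening: 0.32
grip_force: 30.0
t: 26.3
position: [0.562, 0.1755, 0.0418]
tcp_rot: [0.001, -0.172, 0.985, 0.0]
force: [-0.8, -0.4, -1.3]
opening: 0.327
grip_force: 30.0
t: 26.55
position: [0.5614, 0.1754, 0.0391]
tcp_rot: [-0.0, -0.172, 0.985, -0.0]
force: [-0.0, -0.3, -0.9]
opening: 0.321
grip_force: 30.0
```

No contact at 39 mm, so it has entered. I go on down.

```bash
python3 -m creep '[[0,0,0.08,0,0,0,1],[0,0,0,0,0,0,1],[0,0,0,0,0,0,1]]'; python3 -m creep '[[0,0,0.06,0,0,0,1],[0,0,0,0,0,0,1],[0,0,0,0,0,0,1]]'; python3 -m creep '[[0,0,0.06,0,0,0,1],[0,0,0,0,0,0,1],[0,0,0,0,0,0,1]]'
```

```text
t: 26.8
position: [0.5614, 0.1753, 0.0369]
tcp_rot: [-0.0, -0.172, 0.985, -0.0]
force: [-0.1, 0.0, -1.2]
opening: 0.324
grip_force: 30.0
t: 27.05
position: [0.5617, 0.1755, 0.0359]
tcp_rot: [0.0, -0.172, 0.985, 0.0]
force: [-1.1, -0.2, 2.1]
opening: 0.325
grip_force: 30.0
t: 27.3
position: [0.5617, 0.1755, 0.0358]
tcp_rot: [0.0, -0.172, 0.985, -0.0]
force: [-4.5, -1.9, 14.5]
opening: 0.321
grip_force: 30.0
```

```bash
python3 -m creep '[[0,0,-0.06,0,0,0,0.05],[0,0,0,0,0,0,0.05],[0,0,0,0,0,0,0.05],[0,0,0,0,0,0,0.05],[0,0,-0.4,0,0,0,0.05],[0,0,-1,0,0,0,0.05],[0,0,-1,0,0,0,0.05],[0,0,-1,0,0,0,0.05],[0,0,-0.4,0,0,1,0.05],[0,0,0,0,0,1,0.05]]';python3 -m creep '[[0,0,0,0,0,1,0.05],[0,0,0,0,0,1,0.05],[0,0,0,0,0,0.2,0.05],[0,0,0,0,0,0,0.05]]'
python3 - <<'E'
from h import *
go([.569,-.2385,.06],84.6); print(get_obs()["joint_pos"])
for c in("scene","top"): 
    im=snapshot(c); cv2.imwrite(f"pics/{c}5.png",im)
    for t in("slat_a","slat_top"): print(c,t,[(np.round(x["location"],1),atz(c,x["location"],.030 if t=="slat_a" else .008).round(4)[:2],round(x["confidence"],2)) for x in pinpoint(c,t)[:4]])
E
```

```text
t: 28.13
position: [0.5639, 0.1763, 0.1347]
tcp_rot: [0.003, -0.066, 0.998, 0.001]
force: [0.0, 0.2, -0.7]
opening: 0.477
grip_force: 0.0
t: 28.47
position: [0.5615, 0.1756, 0.1311]
tcp_rot: [0.0, 0.046, 0.999, -0.0]
force: [0.1, -0.4, -0.2]
opening: 0.473
grip_force: 0.0
at [0.5615 0.1756 0.1311] rows [ -1.83 -16.47   2.84] tilt [-0.  0.  0.] az 0.02 yaw 84.7
[-0.20321487  0.47470182 -0.18715891  1.79865426  0.11089874  0.87814851
  1.03731742]
scene slat_a [(array([289.3, 171.9]), array([0.5669, 0.1811]), 0.82), (array([298.6, 157.3]), array([0.5322, 0.2639]), 0.47)]
scene slat_top [(array([206.5, 227.7]), array([ 0.5626, -0.2307]), 0.82), (array([288. , 169.6]), array([0.5425, 0.1974]), 0.66), (array([222.1, 224.5]), array([ 0.5879, -0.1758]), 0.56)]
top slat_a []
top slat_top [(array([312.7, 197.8]), array([ 0.5734, -0.2357]), 0.78)]
```

```bash
python3 -m creep '[[-0.12,-1,0,0,0,0,0.05],[-0.12,-1,0,0,0,0,0.05],[-0.12,-1,0,0,0,0,0.05],[-0.12,-1,0,0,0,0,0.05],[-0.12,-1,0,0,0,0,0.05],[-0.12,-1,0,0,0,0,0.05],[-0.12,-1,0,0,0,0,0.05],[-0.12,-1,0,0,0,0,0.05],[-0.12,-1,0,0,0,0,0.05],[-0.12,-1,0,0,0,0,0.05]]' >/dev/null;python3 -m creep '[[-0.12,-1,0,0,0,0,0.05],[-0.12,-1,0,0,0,0,0.05],[-0.12,-1,0,0,0,0,0.05],[-0.12,-1,0,0,0,0,0.05],[-0.15,-1,0,0,0,0,0.05],[0,-0.9,0.3,0,0,0,0.05],[0,-0.6,1,0,0,0,0.05],[0,0,1,0,0,0,0.05],[0,0,0.8,0,0,0,0.05],[0,0,0,0,0,0,0.05]]'; python3 -m creep '[[0,0,0,0,0,0,0.05]]' >/dev/null
python3 -c "
from h import *
go([.569,-.2385,.0132],84.6)"
```

```text
t: 30.43
position: [0.5646, -0.2388, 0.0486]
tcp_rot: [-0.004, 0.047, 0.999, 0.001]
force: [-0.7, 0.9, -0.3]
opening: 0.479
grip_force: 0.0
at [ 0.5672 -0.239   0.052 ] rows [-0.08  0.02  1.55] tilt [ 0.01 -0.03  0.  ] az 0.01 yaw 84.6
```

```bash
python3 -m creep '[[0,0,0.6,0,0,0,0.05],[0,0,0.4,0,0,0,0.05],[0,0,0,0,0,0,0.05],[0,0,0,0,0,0,0.05]]'; python3 -c "
from h import *
go([.569,-.2385,.0132],84.6)"
```

```text
t: 30.85
position: [0.5684, -0.2392, 0.0286]
tcp_rot: [-0.0, 0.047, 0.999, 0.0]
force: [0.4, 0.0, 0.2]
opening: 0.471
grip_force: 0.0
at [ 0.5684 -0.2392  0.0286] rows [-0.02  0.03  0.61] tilt [ 0. -0.  0.] az 0.01 yaw 84.6
```

```bash
python3 -m creep '[[0,0,0.35,0,0,0,0.05],[0,0,0.26,0,0,0,0.05],[0,0,0,0,0,0,0.05],[0,0,0,0,0,0,1],[0,0,0,0,0,0,1],[0,0,0,0,0,0,1],[0,0,0,0,0,0,1],[0,0,0,0,0,0,1]]'; python3 -c "
from h import *
go([.5465,.2178,.0132],19.8)"
```

```text
t: 31.52
position: [0.5683, -0.2396, 0.0131]
tcp_rot: [0.0, 0.047, 0.999, -0.0]
force: [-0.3, 0.6, 0.2]
opening: 0.325
grip_force: 30.0
at [ 0.5683 -0.2396  0.0131] rows [ 2.590e+00  1.813e+01 -1.000e-02] tilt [-0.  0. -0.] az 10.8 yaw 84.6
```

```bash
python3 -m creep '[[0,0,-0.5,0,0,0,1],[0,0,-1,0,0,0,1],[0,0,-1,0,0,0,1],[0,0,-1,0,0,0,1],[0.14,1,-1,0,0,0,1],[0.14,1,0,0,0,0,1],[0.14,1,0,0,0,0,1],[0.14,1,0,0,0,0,1],[0.14,1,0,0,0,0,1],[0.14,1,0,0,0,0,1]]' >/dev/null; python3 -m creep '[[0.14,1,0,0,0,0,1],[0.14,1,0,0,0,0,1],[0.14,1,0,0,0,0,1],[0.14,1,0,0,0,0,1],[0.14,1,0,0,0,0,1],[0.14,1,0,0,0,0,1],[0.14,1,0,0,0,0,1],[0.14,1,0,0,0,0,1],[0.14,1,0,0,0,0,1],[0.14,1,0,0,0,0,1]]'>/dev/null; python3 -m creep '[[0.14,1,0,0,0,0,1],[0.14,1,0,0,0,0,1],[0,0.1,0,0,0,0,1],[0,0,0,0,0,1,1],[0,0,0,0,0,1,1],[0,0,0,0,0,1,1],[0,0,0,0,0,1,1],[0,0,0,0,0,1,1],[0,0,0,0,0,1,1],[0,0,0,0,0,1,1]]' >/dev/null; python3 -m creep '[[0,0,0,0,0,1,1],[0,0,0,0,0,1,1],[0,0,0,0,0,1,1],[0,0,0,0,0,0.8,1],[0,0,0,0,0,0,1],[0,0,0,0,0,0,1]]'
python3 - <<'E'
from h import *
np.set_printoptions(precision=4,suppress=True)
go([.5465,.2178,.06],19.8); print(get_obs()["joint_pos"][6])
p,M=Rt(); print(M[:,0])
im=snapshot("scene"); cv2.imwrite("pics/scene6.png",im); im2=snapshot("top"); cv2.imwrite("pics/top6.png",im2)
out=[]
for c,im in(("scene",im),("top",im2)):
    for s in(.075,-.075): print(c,s,[proj(c,p+M[:,0]*s+M[:,1]*dy+[0,0,.013]) for dy in(-.015,.015)])
    u=proj(c,p).astype(int); out.append(cv2.resize(im[u[1]-40:u[1]+40,u[0]-50:u[0]+50],None,fx=4,fy=4,interpolation=cv2.INTER_CUBIC)); print("origin",u-[50,40])
cv2.imwrite("pics/6c.png",np.hstack(out))
E
```

```text
t: 34.52
position: [0.5482, 0.2168, 0.1261]
tcp_rot: [0.0, 0.574, 0.819, 0.0]
force: [-0.3, -0.2, -0.4]
opening: 0.32
grip_force: 30.0
at [0.5482 0.2168 0.1261] rows [ 0.06 -0.05  2.64] tilt [ 0.01  0.   -0.  ] az 0.03 yaw 20.0
-0.042667061952374234
[-0.3413  0.9399 -0.0001]
scene 0.075 [array([300.7077, 134.268 ]), array([307.3145, 137.1458])]
scene -0.075 [array([282.4894, 158.511 ]), array([289.3105, 161.6947])]
origin [244 109]
top 0.075 [array([156.9428, 217.0205]), array([153.8257, 208.37  ])]
top -0.075 [array([201.235, 199.287]), array([197.9412, 190.7998])]
origin [128 164]
```

View pics/6c.png

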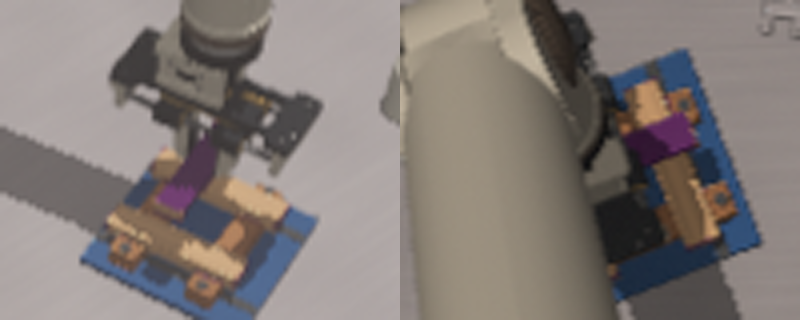

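Both light slats look seated, and the purple slat is held across the middle with its minus end at about (201,196) in the top view. I measure that end along the slat's centre line.

```bash
python3 - <<'E'
from h import *
np.set_printoptions(precision=1,suppress=True,linewidth=200)
p,M=Rt(); s=np.arange(-.086,-.063,.001)
for c in("top","scene"):
    im=cv2.imread(f"pics/{c}6.png").astype(np.float32)
    for dy in(-.006,0,.006):
        P=np.array([proj(c,p+M[:,0]*a+M[:,1]*dy+[0,0,.013]) for a in s],np.float32)
        v=cv2.remap(im,P[:,0].copy(),P[:,1].copy(),cv2.INTER_LINEAR)[:,0]
        print(c,dy,"G",v[:,1])
print((s*1000).round())
# same for slat2 in hand for reference
E
```

```text
top -0.006 G [77.5 77.4 76.5 74.9 73.7 74.1 77.1 80.1 82.6 80.6 73.6 63.2 52.  47.7 45.3 43.5 43.  43.  43.  43.  43.1 43.  43. ]
top 0 G [58.1 53.2 48.1 47.8 52.1 54.  53.5 52.  50.8 48.9 46.3 46.3 45.4 43.1 42.7 42.8 42.9 42.8 42.6 42.2 42.2 42.4 42.5]
top 0.006 G [68.1 71.1 76.3 81.9 88.6 88.7 88.4 87.6 81.3 71.4 62.  53.6 48.7 45.  42.2 42.  42.  42.  41.9 41.6 41.3 41.  41.3]
scene -0.006 G [81.5 84.2 87.4 89.6 91.3 92.2 92.5 92.2 91.  87.5 83.4 79.8 75.6 71.9 68.1 66.6 66.  65.5 65.  64.6 64.3 64.2 64.1]
scene 0 G [80.1 83.3 86.3 89.7 92.7 95.2 96.5 92.8 89.6 85.5 82.1 78.1 74.7 71.9 69.9 67.9 66.5 65.2 64.8 64.9 65.  64.9 64.8]
scene 0.006 G [77.8 80.8 84.9 88.5 92.  92.3 91.8 90.8 88.9 86.8 83.4 80.1 76.5 73.4 70.  67.1 65.3 65.  65.  65.  65.  65.  64.9]
[-86. -85. -84. -83. -82. -81. -80. -79. -78. -77. -76. -75. -74. -73. -72. -71. -70. -69. -68. -67. -66. -65. -64.]
```

```bash
python3 -m creep '[[0.1,-0.05,0.5,0,0,0.03,1],[0,0,0.8,0,0,0,1],[0,0,0.8,0,0,0,1],[0,0,0.5,0,0,0,1],[0,0,0.1,0,0,0,1],[0,0,0,0,0,0,1],[0,0,0,0,0,0,1]]'; python3 -m creep '[[0,0,0.1,0,0,0,1],[0,0,0.1,0,0,0,1],[0,0,0,0,0,0,1],[0,0,0,0,0,0,1]]'; python3 -m creep '[[0,0,0.06,0,0,0,1],[0,0,0,0,0,0,1],[0,0,0,0,0,0,1]]'; python3 -c "
from h import *
go([.5462,.2187,.048],19.8)"
```

```text
t: 35.2
position: [0.5466, 0.2189, 0.0585]
tcp_rot: [0.0, 0.576, 0.817, 0.0]
force: [-0.2, -0.3, -0.9]
opening: 0.322
grip_force: 30.0
t: 35.53
position: [0.5462, 0.2189, 0.0532]
tcp_rot: [0.0, 0.576, 0.817, 0.0]
force: [-0.8, -0.0, 0.6]
opening: 0.324
grip_force: 30.0
t: 35.78
position: [0.546, 0.2188, 0.0514]
tcp_rot: [-0.0, 0.576, 0.817, -0.0]
force: [0.6, 0.2, -0.9]
opening: 0.324
grip_force: 30.0
at [0.546  0.2188 0.0514] rows [-0.01  0.01  0.14] tilt [-0. -0. -0.] az -0.03 yaw 19.6
```

```bash
python3 -m creep '[[0,0,0.08,0,0,0,1],[0,0,0,0,0,0,1],[0,0,0,0,0,0,1]]'; python3 -m creep '[[0,0,0.06,0,0,0,1],[0,0,0,0,0,0,1],[0,0,0,0,0,0,1]]'; python3 -m creep '[[0,0,0.04,0,0,0,1],[0,0,0,0,0,0,1],[0,0,0,0,0,0,1]]'
```

```text
t: 36.03
position: [0.5459, 0.2188, 0.0492]
tcp_rot: [-0.0, 0.576, 0.817, -0.0]
force: [0.2, -0.5, 0.0]
opening: 0.324
grip_force: 30.0
t: 36.28
position: [0.5461, 0.2188, 0.049]
tcp_rot: [-0.0, 0.576, 0.817, 0.0]
force: [-3.5, -1.8, 8.4]
opening: 0.326
grip_force: 30.0
t: 36.53
position: [0.5461, 0.2188, 0.0489]
tcp_rot: [-0.0, 0.576, 0.817, 0.0]
force: [-6.2, -3.3, 16.2]
opening: 0.323
grip_force: 30.0
```

```bash
python3 -m creep '[[0,0,-0.06,0,0,0,0.05],[0,0,0,0,0,0,0.05],[0,0,0,0,0,0,0.05],[0,0,0,0,0,0,0.05],[0,0,-0.5,0,0,0,0.05],[0,0,-0.7,0,0,0,0.05],[0,0,0,0,0,0,1],[0,0,0,0,0,0,1],[0,0,0,0,0,0,1],[0,0,0,0,0,0,1]]'; python3 -m creep '[[0,0,0,0,0,0,1],[0,0,0,0,0,0,1],[0,0,0.1,0,0,0,1],[0,0,0.1,0,0,0,1],[0,0,0,0,0,0,1]]'
python3 - <<'E'
from h import *
go([.5461,.2188,.062],19.8)
out=[]
for c,(x,y) in(("scene",(245,110)),("top",(130,165))):
    im=snapshot(c); cv2.imwrite(f"pics/{c}7.png",im); out.append(cv2.resize(im[y:y+90,x:x+100],None,fx=4,fy=4,interpolation=cv2.INTER_CUBIC))
cv2.imwrite("pics/7c.png",np.hstack(out))
E
```

```text
t: 37.37
position: [0.5455, 0.2186, 0.0779]
tcp_rot: [-0.0, 0.576, 0.817, -0.0]
force: [0.0, 0.1, -0.7]
opening: 0.233
grip_force: 0.0
t: 37.78
position: [0.5455, 0.2185, 0.0725]
tcp_rot: [-0.0, 0.576, 0.817, -0.001]
force: [0.0, 0.7, 0.6]
opening: 0.003
grip_force: 0.0
at [0.5455 0.2185 0.0725] rows [0.   0.03 0.42] tilt [-0.01  0.    0.  ] az -0.03 yaw 19.6
```

View pics/7c.png

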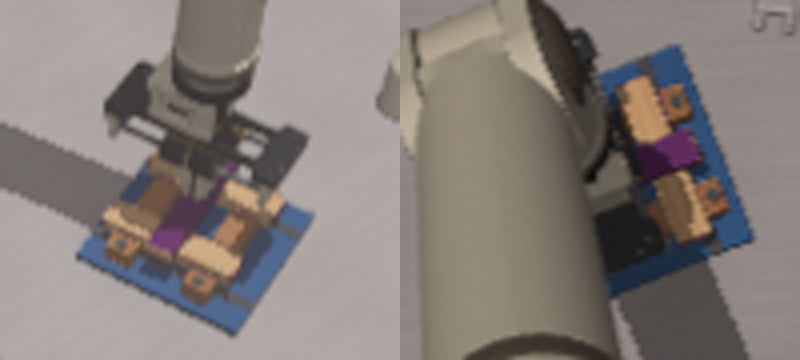

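The purple slat lies across both light slats, and all three look level. Next I touch the tops lightly with closed fingers to check their heights.

```bash
python3 -m creep '[[0,0,0.2,0,0,0,1],[0,0,0.1,0,0,0,1],[0,0,0,0,0,0,1],[0,0,0,0,0,0,1]]'; python3 -m creep '[[0,0,0.08,0,0,0,1],[0,0,0.04,0,0,0,1],[0,0,0,0,0,0,1],[0,0,0,0,0,0,1]]'; python3 -m creep '[[0,0,0.06,0,0,0,1],[0,0,0,0,0,0,1],[0,0,0,0,0,0,1]]'
```

```text
t: 38.22
position: [0.5458, 0.2187, 0.0655]
tcp_rot: [-0.0, 0.576, 0.817, -0.0]
force: [0.2, 0.5, 0.6]
opening: 0.0
grip_force: 0.0
t: 38.55
position: [0.546, 0.2188, 0.0629]
tcp_rot: [-0.0, 0.576, 0.817, -0.0]
force: [0.4, 0.2, -0.2]
opening: 0.004
grip_force: 0.0
t: 38.8
position: [0.5463, 0.2189, 0.0623]
tcp_rot: [0.0, 0.576, 0.817, 0.0]
force: [-3.6, -0.4, 6.3]
opening: 0.004
grip_force: 3.3
```

```bash
python3 -m creep '[[0,0,-0.5,0,0,0,1],[0,1,0,0,0,0,1],[0,0.9,0,0,0,0,1],[0,0,0.6,0,0,0,1],[0,0,0.8,0,0,0,1],[0,0,0,0,0,0,1],[0,0,0,0,0,0,1]]'; python3 -m creep '[[0,0,0.1,0,0,0,1],[0,0,0.05,0,0,0,1],[0,0,0,0,0,0,1],[0,0,0,0,0,0,1]]';  python3 -c "
from h import *
print(get_obs()['position'],get_obs()['force'])"
```

```text
t: 39.38
position: [0.5903, 0.2345, 0.0388]
tcp_rot: [-0.0, 0.576, 0.817, -0.001]
force: [-1.3, -0.1, 0.1]
opening: 0.005
grip_force: 0.0
t: 39.72
position: [0.591, 0.2349, 0.0363]
tcp_rot: [0.0, 0.576, 0.817, 0.0]
force: [-1.7, -1.3, 4.6]
opening: 0.008
grip_force: 2.6
[0.591046   0.23489085 0.03634595] [-1.66920329 -1.27172753  4.59813452]
```

```bash
python3 -m creep '[[0,0,-0.9,0,0,0,1],[-0.9,0,0,0,0,0,1],[-0.9,0,0,0,0,0,1],[0,0,0.2,0,0,0,1],[0,0,0,0,0,0,1],[0,0,0,0,0,0,1]]'; python3 -m creep '[[0,0,0.08,0,0,0,1],[0,0,0.08,0,0,0,1],[0,0,0,0,0,0,1],[0,0,0,0,0,0,1]]'; python3 -m creep '[[0,0,0.06,0,0,0,1],[0,0,0,0,0,0,1],[0,0,0,0,0,0,1]]'
```

```text
t: 40.22
position: [0.6052, 0.1928, 0.0524]
tcp_rot: [-0.001, 0.576, 0.817, -0.0]
force: [-0.3, 0.0, -0.2]
opening: 0.001
grip_force: 0.0
t: 40.55
position: [0.6055, 0.1941, 0.0494]
tcp_rot: [-0.0, 0.576, 0.818, 0.0]
force: [-1.9, 0.1, 6.8]
opening: 0.005
grip_force: 3.0
t: 40.8
position: [0.6056, 0.1941, 0.0492]
tcp_rot: [-0.0, 0.576, 0.818, 0.0]
force: [-5.4, -0.9, 15.7]
opening: 0.002
grip_force: 7.7
```

Each layer measures the same 13 mm step, it doesn't move under 16 N, and the slats had sideways play in the notches. All three are therefore home. I retreat and check.

```bash
python3 -m creep '[[0,0,-0.5,0,0,0,1],[0,0,-1,0,0,0,1],[0,0,-1,0,0,0,1],[0,0,-1,0,0,0,1],[0,0,-1,0,0,0,1],[0,-1,-1,0,0,0,1],[1,-1,-1,0,0,0,1],[1,0,0,0,0,0,1],[1,0,0,0,0,0,1],[1,0,0,0,0,0,1]]'; python3 -m creep '[[1,0,0,0,0,0,1],[1,0,0,0,0,0,1],[1,0,0,0,0,0,1],[1,0,0,0,0,0,1],[1,0,0,0,0,0,1],[1,0,0,0,0,0,1],[1,0,0,0,0,0,1],[1,0,0,0,0,0,1],[0,0,0,0,0,0,1],[0,0,0,0,0,0,1]]'
python3 - <<'E'
from h import *
a=snapshot("top"); b=snapshot("scene")
cv2.imwrite("pics/8c.png",np.hstack([cv2.resize(a[120:250,140:340],None,fx=2,fy=2,interpolation=cv2.INTER_CUBIC),cv2.resize(b[120:250,170:370],None,fx=2,fy=2,interpolation=cv2.INTER_CUBIC)]))
for c,im in(("scene",b),("top",a)):
    for t in("slat_a","slat_top"): print(c,t,[(np.round(x["location"],1),atz(c,x["location"],.030 if t=="slat_a" else .042).round(4)[:2],round(x["confidence"],2)) for x in pinpoint(c,t)[:3]])
    h=cv2.cvtColor(im,cv2.COLOR_BGR2HSV); m=((h[...,0]>125)&(h[...,0]<165)&(h[...,1]>80)); x0,y0,x1,y1=(260,140,330,200) if c=="scene" else(150,170,230,250)
    k=np.zeros_like(m);k[y0:y1,x0:x1]=1; print(np.argwhere(m&k).shape, atz(c,np.argwhere(m&k).mean(0)[::-1],.060))
E
```

```text
t: 41.63
position: [0.5258, 0.2709, 0.2102]
tcp_rot: [0.0, 0.576, 0.817, 0.001]
force: [0.5, 0.0, 0.3]
opening: 0.007
grip_force: 0.0
t: 42.47
position: [0.457, 0.4602, 0.2086]
tcp_rot: [-0.001, 0.574, 0.819, 0.0]
force: [0.0, -0.9, 0.2]
opening: 0.006
grip_force: 0.0
scene slat_a [(array([297.1, 158.2]), array([0.532 , 0.2555]), 0.76), (array([288.9, 170.5]), array([0.5603, 0.1846]), 0.62)]
scene slat_top [(array([294.5, 161.5]), array([0.5454, 0.2275]), 0.72), (array([345.4, 137.5]), array([0.5816, 0.4926]), 0.65), (array([299.1, 158.9]), array([0.5468, 0.252 ]), 0.33)]
(192, 2) [0.54569972 0.2160191  0.06      ]
top slat_a [(array([194. , 205.7]), array([0.559 , 0.1822]), 0.79), (array([174.8, 220. ]), array([0.5118, 0.2489]), 0.59)]
top slat_top [(array([183.8, 209.8]), array([0.5441, 0.2154]), 0.58)]
(414, 2) [0.54401104 0.215704   0.06      ]
```

View pics/8c.png

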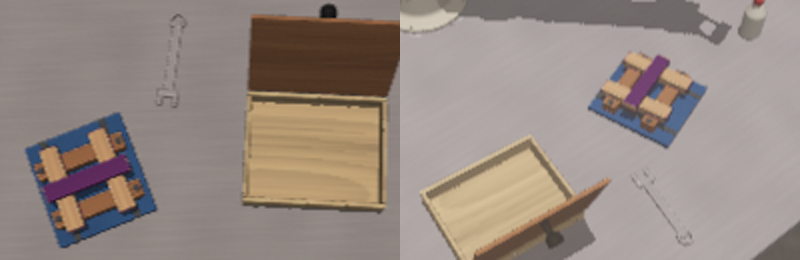

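The crib is complete, with the purple slat across the middle at about (184,210) in the top view. The lid is open, the case is empty, and the spanner and bottle haven't moved. Handing in.

```bash
python3 -c "
from cell import sign_off
print(sign_off())"
```

```text
the job is handed in; nothing more can be done
None
```

The lid rests open on its stop and the crib is built and handed in at about 42 s, with all three slats seated by feel; each layer measured about 1 mm higher than the stated sizes, and the bottle, bin and spanner were not touched.

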